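# Fit the spring stop into the record-card tray

### The arm

A 6-joint arm with a two-finger parallel gripper is mounted at the origin on the work surface. World frame = base frame: x ahead of the robot, y to its left, z up, the work surface at z = 0. Lengths are in m, angles in rad, forces in N, time in s.
With the tool pointing down it reaches from about 0.325 to 0.85 m from the base axis. Payload 4.4 kg.
Tool frame: the origin (TCP) lies at the very end of the fingers, on their centre line; the grasp point (between the pads) lies 19 mm behind it (r.grip_depth is the distance from the TCP to the grasp point, in m); z points along the fingers, y is the direction in which the jaws open and shut (so a half turn about z gives the same grasp; the last joint's range is limited). The gripper opens to 94 mm and grips with 3 to 60 N. Pads are 16 mm wide; open, the fingers measure 119 mm over their backs; the gripper's body (75 mm by 177 mm) begins 78 mm behind the grasp point.
Start: joints at [1.127, 0.207, 1.542, -0, 1.393, -0.15], TCP at [0.167, 0.55, 0.205] pointing down, gripper open.
Joint ranges: [-2.73, 2.73], [-0.86, 2.22], [0.23, 2.46], [-1.11, 4.25], [0.08, 2.63], [-2.82, 2.82]. Speed limits (rad/s): [2.79, 2.79, 3.14, 3.14, 3.14, 3.14].

### API

Orientations are given as a unit quaternion [x, y, z, w].
In Python, from rig import r gives the robot as it stands. The module is installed in compiled form; this text tells all that it offers.
- The arm moves only by the shell command python3 -m pendant 'ROWS'. ROWS is text: rows parted by semicolons, each of 7 numbers parted by spaces: the shift along the tool's x, y, z in m, then the turn, a rotation vector about the tool's x, y, z in rad, then the opening in per cent of the stroke, from 0 (shut) to 100 (fully open). In form: dx dy dz ax ay az gripper; .... A call has 1 to 10 rows; each row is the pose to reach, as a shift and turn from the pose commanded when the call began, along the tool's axes at that moment; what a row does not reach only later rows make up. A row lasts 1/8 s, in which the tool goes at most 62.5 mm and 10.7 degrees, less where a joint would pass 70% of its speed; a pose out of reach is approached as far as the arm can. A call with a gripper value outside its range is refused whole. The fingers move at their own pace and stop on an object; the grip force is fixed at half the most. Time passes only in rows, so rows that repeat a pose let the fingers close. It gives the time, the measured TCP pose, the force and the opening at its end, in the units of the state.
- r.get_state(): the state, without advancing time (a new reading comes with each control period).
- r.capture(name): name is "scene" or "top" or "wrist"; returns (picture, depth): 420x560x3 uint8, blue, green, red; 420x560 float32, m along the optical axis (not along the pixel's ray), 0 where there is no reading.
- r.camera_params(name): a dict with "fx", "fy", "cx", "cy" (pixels), "R" (3x3) and "t" (3): a world point X has camera coordinates R X + t. Camera axes: x right, y down, z forward; pixel columns grow to the right and rows downward; lengths in m; the calibration is good to about 2 mm. A picture is of the moment at which its call begins: read the wrist's pose just before it. camera_params takes no time and is no camera call; for the wrist camera it gives the pose at the moment of the call.
- r.hand_in(): hands the job in, once; it reports no verdict.
The state is a dict: "clock": time; "joint_pos": joint angles; "dq": joint speeds; "joint_torque": joint torques, N m; "eef_pos": TCP position; "ee_rot": TCP orientation; "wrist_force": force on the tool from outside, world axes, zero at the start; "moment": the same for the moment, N m; "width": finger opening in m.
Only numpy, scipy, OpenCV 4.12 (cv2) and the standard library are available. Lean on these libraries where they do the work, as an engineer would, in place of code of your own. Each camera call takes 0.05 s, during which the arm holds its last target. There are 200 camera calls.

### The job

The record cards in the steel tray on the desk need their back stop. Take the longer of the two spring stops, squeeze its two upright finger tabs together so that it fits between the tray's two side plates, set it level down on the tray floor midway along those plates and let go, so that its bolts spring out into the recesses on both sides. Leave the shorter stop where it lies.

Things in the scene. Friction and masses are not known exactly. Their poses are not given: they have to be found in the camera images.
- long_stop_mid (a point): Long spring stop, bare-metal bar lying on the desk, y along it: 128 mm over its dark end bolts, 24 wide, 19 high. Two upright aluminium tabs, 24 wide (x), 4 thick, tops 76 mm above the underside, outer faces at y = -33 and +33 mm: pinch along y 55 to 65 mm up. Bolts 16 wide, 10 to 18 mm up. 0.2 kg, either way round fits. Point: bar's middle, 38 mm above its underside, z up.
- long_stop_slide (a joint): Squeeze of the long stop, m. 0 free; 0.032 fully squeezed: 96 mm over the bolts, 34 over the tabs. The +y tab and bolt slide towards the fixed -y pair against a spring, 2 N rising to 8.4 N, that drives them out again; mid of tabs = mid of length. Over 0.018 it passes between the tray's plates; about 0.004 with both bolts home.
- seat (a point): Where the stop's centre goes in the fixed grey card tray: midway between the recesses, 42 mm above the desk (tray floor at 4). y across, z up; cards (84 mm tall) 70 to 170 mm off on -x, end wall 57 mm off on +x. Aluminium side plates, 90 mm long, tops at 40, inner faces at y = -55 and +55 mm; in each, centred here, a recess 40 mm wide (x), 7 deep, 9 to 31 mm above the desk.
- short_stop_mid (a point): Centre of the short spring stop, 38 mm above its underside: same shape as the long one with the same tabs but only 94 mm long over its bolts along y, too short for this tray. Not to be used or disturbed.
Mind the look-alikes: they are no part of the job. What is shaped like the part that bears long_stop_mid but brown, orange or pink is not meant.

How it is judged:
At the end, for the whole second after the job is handed in: The long stop is released and at rest, upright (10 degrees) on the tray floor (5 mm), parallel to the line between the recesses (0.2 rad), its centre within 14 mm of the seat along the tray and 7 mm across it, sprung out (squeezed less than 10 mm) with both bolts in the recesses (x of long_stop_mid in the frame of seat between -0.014 and 0.014 m and y of long_stop_mid in the frame of seat between -0.007 and 0.007 m and z of long_stop_mid in the frame of seat between -0.005 and 0.006 m and angle between the y axis of long_stop_mid and the y axis of seat, either way round below 0.2 rad and angle between long_stop_mid's own z axis and vertical below 0.17 rad and value of joint long_stop_slide below 0.01 m and linear speed of long_stop below 0.02 m/s); the robot touches nothing.
It fails at once if the short stop is disturbed (moved more than 30 mm) (distance of short_stop_mid from where it was at the start of the episode above 0.03 m).
It also fails if it takes over 42 s, if anything falls off the work surface, if the arm or the gripper's body presses on something with over 40 N, if the wrist force passes 120 N, or if a joint passes its speed limit or range.

## Working session

There is one attempt and no reset: what is moved stays moved. The work goes in short steps, Python scripts to look and compute and a shell command to move; the robot and the scene stay as the last step left them, time stands still between calls to the robot, and variables do not carry over. Pictures are saved under pics/ and viewed, about 8 in all and at most 12, crops included, and the job is handed in when it is done.

```bash
mkdir -p pics; cat > h.py <<'E'
import numpy as np, cv2
from rig import r
def pts(d,p):
    v,u=np.mgrid[0:d.shape[0],0:d.shape[1]]
    c=np.stack([(u-p["cx"])/p["fx"]*d,(v-p["cy"])/p["fy"]*d,d],-1)
    return (c-np.array(p["t"]))@np.array(p["R"])
def snap(n,f):
    p=r.camera_params(n); im,d=r.capture(n); cv2.imwrite(f"pics/{f}.png",im); np.savez(f"{f}.npz",im=im,P=pts(d,p),d=d); return im,d,p
E
python3 - <<'E'
from h import *
for n in("scene","top"):
    im,d,p=snap(n,n+"0"); print(n,p)
print(r.get_state())
E
```

```text
scene {'fx': 541.963334953975, 'fy': 541.963334953975, 'cx': 278.58155490473405, 'cy': 210.78432043518174, 'R': array([[ 0.15949673,  0.98699293, -0.02014312],
       [ 0.60398538, -0.1137024 , -0.78884309],
       [-0.78087288,  0.11365174, -0.61426446]]), 't': array([-0.05434886, -0.24611585,  1.52667073])}
top {'fx': 406.265868288641, 'fy': 406.265868288641, 'cx': 278.48712701598384, 'cy': 204.27505485147273, 'R': array([[ 1.07304846e-02, -9.99940400e-01,  2.01318968e-03],
       [-9.84232805e-01, -1.09173554e-02, -1.76540640e-01],
       [ 1.76552097e-01, -8.70807188e-05, -9.84291293e-01]]), 't': array([-0.06392531,  0.46488664,  0.81077611])}
{'clock': 0.1, 'joint_pos': array([ 1.12650963e+00,  2.07320747e-01,  1.54277016e+00, -2.06650587e-05,
        1.39352072e+00, -1.50476268e-01]), 'dq': array([ 0.00111426, -0.00142982, -0.00271397,  0.00107415,  0.00017433,
        0.00058052]), 'joint_torque': array([-3.86881011e-04, -3.71864462e+01, -2.82294953e+01,  6.99286466e-02,
        3.11518216e-02, -4.46059778e-05]), 'eef_pos': array([0.166213  , 0.5497022 , 0.20443432]), 'ee_rot': array([ 1.46375502e-01,  9.89228585e-01, -9.68156718e-04, -2.86074914e-04]), 'wrist_force': array([ 0.43441855,  0.50949818, -0.07224627]), 'moment': array([-0.01278692, -0.02162367, -0.01987188]), 'width': 0.09423998998072572}
```

View pics/top0.png

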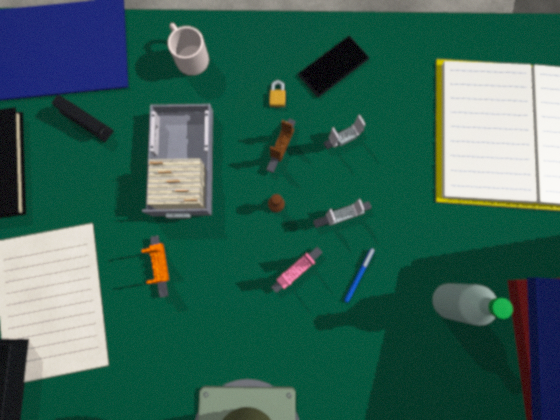

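View pics/scene0.png

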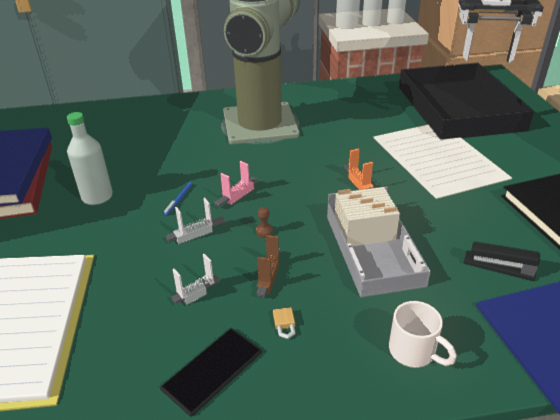

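The top view shows two grey stops at about (343,214) and (347,133), and the tray at (181,160) with its open end away from the robot. I'll measure them from depth.

```bash
python3 - <<'E'
from h import *
from sklearn import __version__ if False else None
E
python3 - <<'E'
from h import *
T=np.load("top0.npz");S=np.load("scene0.npz")
def rep(D,box,name,zr):
    u0,v0,u1,v1=box; P=D["P"][v0:v1,u0:u1].reshape(-1,3); I=D["im"][v0:v1,u0:u1].reshape(-1,3).astype(int)
    ok=(D["d"][v0:v1,u0:u1].ravel()>0)
    nongreen=(I[:,1]-I[:,2]<12)   # desk is green: G>>R
    for a,b in zr:
        m=ok&nongreen&(P[:,2]>a)&(P[:,2]<b); q=P[m][:,:2]
        if len(q)<5: print(name,a,b,len(q)); continue
        (c,s,an)=cv2.minAreaRect(q.astype(np.float32)); e=np.linalg.svd(q-q.mean(0),full_matrices=0)[2][0]
        t=(q-q.mean(0))@e
        print(name,(a,b),len(q),"rect",np.round(c,4),np.round(s,4),"axis",np.round(np.degrees(np.arctan2(e[1],e[0])),1),"mean",q.mean(0).round(4),"mid",(q.mean(0)+e*(t.max()+t.min())/2).round(4),"len",(np.ptp(t)).round(4))
zr=[(.006,.03),(.03,.06),(.06,.09)]
rep(T,(308,192,380,235),"near top",zr); rep(S,(160,195,225,248),"near scene",zr)
rep(T,(318,112,374,155),"far top",zr); rep(S,(165,250,220,308),"far scene",zr)
rep(T,(140,98,220,222),"tray top",[(0.0,.012),(.03,.05),(.07,.1)]); rep(S,(322,185,432,295),"tray scene",[(.0,.012),(.03,.05),(.07,.1)])
a=cv2.resize(T["im"][95:225,135:225],None,fx=4,fy=4,interpolation=2);b=cv2.resize(T["im"][95:240,300:385],(305,520),interpolation=2)
cv2.imwrite("pics/c1.png",np.hstack([a,b]))
E
```

```text
near top (0.006, 0.03) 380 rect [ 0.4493 -0.195 ] [0.023  0.1263] axis -70.4 mean [ 0.448  -0.1922] mid [ 0.449  -0.1951] len 0.1263
near top (0.03, 0.06) 96 rect [ 0.4489 -0.1942] [0.0227 0.0632] axis -69.6 mean [ 0.4504 -0.1992] mid [ 0.4486 -0.1943] len 0.0632
near top (0.06, 0.09) 80 rect [ 0.4497 -0.1954] [0.0233 0.0665] axis -70.9 mean [ 0.4501 -0.197 ] mid [ 0.4496 -0.1954] len 0.0666
near scene (0.006, 0.03) 714 rect [ 0.4131 -0.1957] [0.135  0.1397] axis -46.9 mean [ 0.4445 -0.1943] mid [ 0.4278 -0.1764] len 0.1828
near scene (0.03, 0.06) 121 rect [ 0.4536 -0.195 ] [0.0262 0.0668] axis 109.2 mean [ 0.4558 -0.1935] mid [ 0.456  -0.1941] len 0.067
near scene (0.06, 0.09) 86 rect [ 0.4523 -0.1953] [0.025  0.0666] axis 110.1 mean [ 0.4548 -0.1945] mid [ 0.4549 -0.1945] len 0.0665
far top (0.006, 0.03) 282 rect [ 0.6247 -0.2008] [0.0241 0.0903] axis -62.7 mean [ 0.6236 -0.2018] mid [ 0.6234 -0.2015] len 0.0904
far top (0.03, 0.06) 115 rect [ 0.6245 -0.2022] [0.0229 0.0656] axis 117.8 mean [ 0.626  -0.2054] mid [ 0.6244 -0.2023] len 0.0657
far top (0.06, 0.09) 89 rect [ 0.6252 -0.
[... 701 characters left out ...]
5682 0.1513] mid [0.5625 0.1507] len 0.2522
tray top (0.07, 0.1) 2147 rect [0.5057 0.1552] [0.093  0.1059] axis -89.8 mean [0.5058 0.1543] mid [0.5058 0.155 ] len 0.1069
tray scene (0.0, 0.012) 2348 rect [0.516  0.1808] [0.2197 0.3867] axis -23.8 mean [0.5991 0.1679] mid [0.5238 0.2011] len 0.3892
tray scene (0.03, 0.05) 1702 rect [0.569  0.1576] [0.2437 0.1326] axis 19.8 mean [0.603  0.1494] mid [0.5743 0.139 ] len 0.2689
tray scene (0.07, 0.1) 1576 rect [0.5068 0.1555] [0.1046 0.1073] axis -106.2 mean [0.5122 0.1534] mid [0.5126 0.1549] len 0.127  File "<stdin>", line 2
    from sklearn import __version__ if False else None
                                    ^^
SyntaxError: invalid syntax
```

View pics/c1.png

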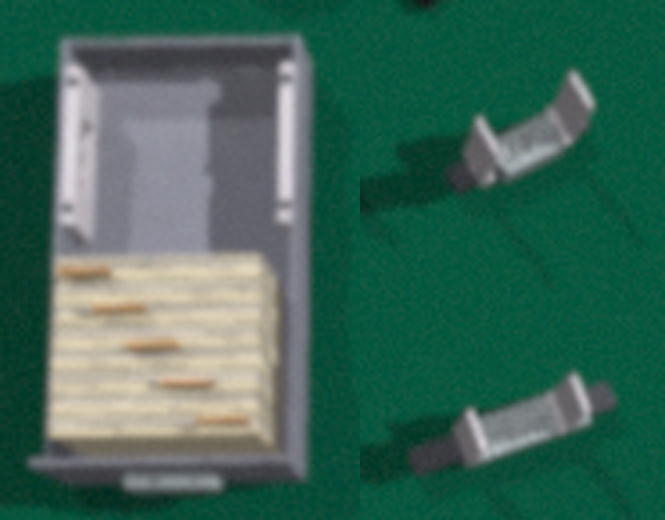

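```bash
cat >> h.py <<'E'
from scipy.spatial.transform import Rotation as Ro
def row(pos,yaw_y):   # tool y at yaw_y deg, z down
    s=r.get_state(); R0=Ro.from_quat(s["ee_rot"]); a=np.radians(yaw_y)
    y=np.array([np.cos(a),np.sin(a),0]); z=np.array([0,0,-1.]); Rt=Ro.from_matrix(np.stack([np.cross(y,z),y,z],1))
    print("row",R0.inv().apply(np.array(pos)-s["eef_pos"]).round(4),(R0.inv()*Rt).as_rotvec().round(4),"t",s["clock"],"pos",s["eef_pos"].round(4))
E
python3 - <<'E'
from h import *
for n in("top0","scene0"):
    D=np.load(n+".npz");P=D["P"];g=cv2.cvtColor(D["im"],6).astype(int)
    m=(P[...,2]>.035)&(P[...,2]<.045)&(P[...,0]>.57)&(P[...,0]<.69)&(D["d"]>0)
    for s,lo,hi in(("L",.19,.235),("R",.08,.12)):
        mm=m&(P[...,1]>lo)&(P[...,1]<hi)
        q=P[mm];gg=g[mm]; b=q[gg>150]
        print(n,s,len(q),len(b),np.percentile(gg,[10,50,90]))
        if len(b)>8:
            c,sz,_=cv2.minAreaRect(b[:,:2].astype(np.float32)); f=np.polyfit(b[:,0],b[:,1],1)
            print(c,np.round(sz,4),"yaw",np.degrees(np.arctan(f[0])), "x",b[:,0].min(),b[:,0].max())
    c=P[(P[...,2]>.03)&(P[...,2]<.05)&(D["d"]>0)&(P[...,0]>.67)&(P[...,0]<.73)&(P[...,1]>.06)&(P[...,1]<.25)]
    print("endwall x",np.percentile(c[:,0],[2,50,98]),"y",np.percentile(c[:,1],[2,98]), "slope",np.polyfit(c[:,1],c[:,0],1))
row([.45,.1,.22],109.8); row([.451,-.195,.2],109.8)
E
```

```text
top0 L 271 175 [103. 176. 214.]
(0.6251450181007385, 0.2177320122718811) [0.0914 0.0098] yaw 2.164239470216522 x 0.5795847061057409 0.6707030255409634
top0 R 239 146 [127.  168.  211.2]
(0.6274108290672302, 0.09831789135932922) [0.0911 0.0095] yaw 1.7071439767532384 x 0.5818434761071225 0.6727333606959327
endwall x [0.67114828 0.68332882 0.68572651] y [0.09507612 0.22307379] slope [-0.00750695  0.68350543]
scene0 L 323 236 [121. 192. 223.]
(0.6323631405830383, 0.21894411742687225) [0.0326 0.1162] yaw 0.0006704860105157064 x 0.573399817900732 0.6867737123270958
scene0 R 301 193 [132. 161. 224.]
(0.6291080713272095, 0.099204882979393) [0.1162 0.0115] yaw 1.0665443762695155 x 0.5710970851973961 0.6872783506563795
endwall x [0.67114319 0.68683577 0.69070352] y [0.09540599 0.22364851] slope [-0.01957707  0.68838758]
row [-0.4019 -0.3483 -0.015 ] [-0.0018 -0.0009 -0.6394] t 0.1 pos [0.1662 0.5497 0.2044]
row [-0.4882 -0.6303  0.0056] [-0.0018 -0.0009 -0.6394] t 0.1 pos [0.1662 0.5497 0.2044]
```

```bash
python3 -m pendant '-0.402 -0.348 -0.015 0 0 -0.639 100;-0.402 -0.348 -0.015 0 0 -0.639 100;-0.402 -0.348 -0.015 0 0 -0.639 100;-0.402 -0.348 -0.015 0 0 -0.639 100;-0.402 -0.348 -0.015 0 0 -0.639 100;-0.402 -0.348 -0.015 0 0 -0.639 100;-0.402 -0.348 -0.015 0 0 -0.639 100;-0.402 -0.348 -0.015 0 0 -0.639 100;-0.402 -0.348 -0.015 0 0 -0.639 100;-0.402 -0.348 -0.015 0 0 -0.639 100' && python3 -c "
from h import *
row([.451,-.195,.2],109.8)"
```

```text
clock: 1.35
eef_pos: [0.4516, 0.0984, 0.2202]
ee_rot: [-0.169, 0.986, -0.0, -0.0]
wrist_force: [-0.2, 0.1, 0.5]
width: 0.0939
row [ 0.0983 -0.2764  0.0203] [-0.0002 -0.0005 -0.0057] t 1.35 pos [0.4516 0.0984 0.2202]
```

```bash
python3 -m pendant '0.098 -0.276 0.020 0 0 -0.006 100;0.098 -0.276 0.020 0 0 -0.006 100;0.098 -0.276 0.020 0 0 -0.006 100;0.098 -0.276 0.020 0 0 -0.006 100;0.098 -0.276 0.020 0 0 -0.006 100;0.098 -0.276 0.020 0 0 -0.006 100;0.098 -0.276 0.020 0 0 -0.006 100;0.098 -0.276 0.020 0 0 -0.006 100' && python3 - <<'E'
from h import *
im,d,p=snap("wrist","w1"); P=np.load("w1.npz")["P"]
for a,b in((.06,.09),(.007,.025)):
    m=(d>0)&(P[...,2]>a)&(P[...,2]<b)&(np.hypot(P[...,0]-.451,P[...,1]+.195)<.08); q=P[m][:,:2]
    print(len(q), cv2.minAreaRect(q.astype(np.float32)) if len(q) else 0)
row([.451,-.195,.042],109.8)
E
```

```text
clock: 2.35
eef_pos: [0.4518, -0.1902, 0.2004]
ee_rot: [-0.176, 0.984, 0.0, -0.0]
wrist_force: [0.0, 0.8, 0.3]
width: 0.0939
355 ((0.4496098756790161, -0.19684980809688568), (0.02372177317738533, 0.0660051703453064), 20.391521453857422)
2185 ((0.44964930415153503, -0.19695255160331726), (0.02381787821650505, 0.12808473408222198), 20.271059036254883)
row [ 0.0024 -0.0041  0.1585] [0.0003 0.0002 0.008 ] t 2.4 pos [ 0.4519 -0.1904  0.2005]
```

View pics/w1.png

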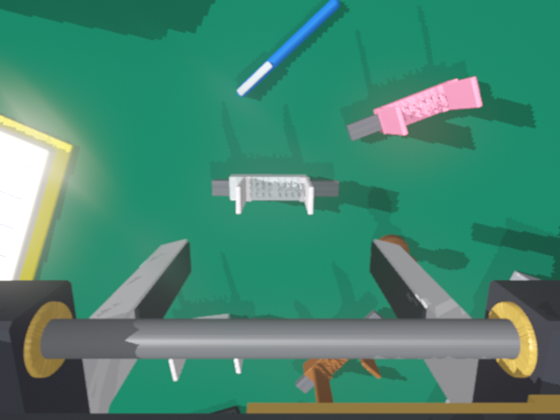

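The wrist view shows the long stop at (275,188), lying parallel to the jaws. It measures 128 × 24 mm, centred at (0.450, -0.197), which confirms it's the long one. Descending now.

```bash
python3 -c "
from h import *
row([.450,-.1967,.041],110.2)"
```

```text
row [ 0.004  -0.0054  0.1595] [0.0003 0.0002 0.001 ] t 2.4 pos [ 0.4519 -0.1904  0.2005]
```

```bash
python3 -m pendant '0.004 -0.005 0.04 0 0 0 100;0.004 -0.005 0.08 0 0 0 100;0.004 -0.005 0.12 0 0 0 100;0.004 -0.005 0.14 0 0 0 100;0.004 -0.005 0.1595 0 0 0 100;0.004 -0.005 0.1595 0 0 0 100' && python3 -m pendant '0 0 0 0 0 0 70;0 0 0 0 0 0 55;0 0 0 0 0 0 45;0 0 0 0 0 0 35;0 0 0 0 0 0 25;0 0 0 0 0 0 25;0 0 0 0 0 0 25;0 0 0 0 0 0 25'
```

```text
clock: 3.15
eef_pos: [0.4485, -0.1962, 0.0396]
ee_rot: [-0.175, 0.984, 0.001, -0.001]
wrist_force: [-0.4, 0.9, 0.1]
width: 0.094
clock: 4.15
eef_pos: [0.4508, -0.1994, 0.0419]
ee_rot: [-0.175, 0.985, -0.001, 0.001]
wrist_force: [1.4, -3.6, 5.5]
width: 0.0335
```

```bash
python3 -m pendant '0 0 -0.02 0 0 0 25;0 0 -0.05 0 0 0 25;0 0 -0.09 0 0 0 25;0 0 -0.13 0 0 0 25;0 0 -0.17 0 0 0 25;0 0 -0.18 0 0 0 25;0 0 -0.18 0 0 0 25' && python3 - <<'E'
from h import *
im,d,p=snap("wrist","w2"); P=np.load("w2.npz")["P"]
s=r.get_state();Rt=Ro.from_quat(s["ee_rot"]); Q=Rt.inv().apply(P.reshape(-1,3)-s["eef_pos"])
m=(d.ravel()>0)&(abs(Q[:,0])<.03)&(abs(Q[:,1])<.07)&(Q[:,2]>.015)&(Q[:,2]<.06); q=Q[m]
print(len(q),np.percentile(q,[1,99],axis=0).round(4)); 
row([.628,.158,.215],91.3)
E
```

```text
clock: 5.03
eef_pos: [0.4489, -0.1972, 0.2195]
ee_rot: [-0.175, 0.985, 0.001, -0.001]
wrist_force: [-0.3, 0.7, -2.0]
width: 0.0331
4589 [[-0.0121 -0.0478  0.0158]
 [ 0.0114  0.0461  0.0382]]
row [-0.2909  0.2715  0.0039] [ 0.0035 -0.0031  0.3286] t 5.075 pos [ 0.4483 -0.197   0.2186]
```

View pics/w2.png

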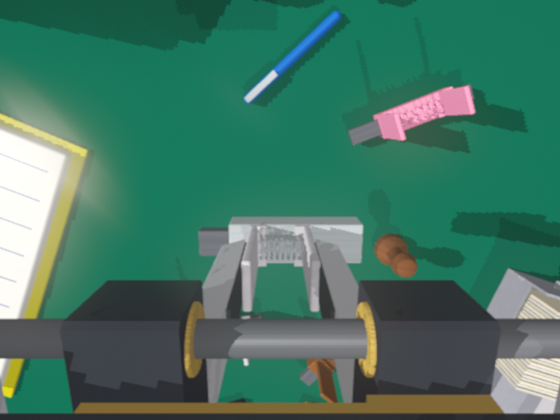

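The stop is held at about (280,240), fully squeezed and centred in the jaws within 1 mm. Moving over to the tray.

```bash
python3 -m pendant '-0.291 0.2715 0.003 0.002 -0.002 0.329 25;-0.291 0.2715 0.003 0.002 -0.002 0.329 25;-0.291 0.2715 0.003 0.002 -0.002 0.329 25;-0.291 0.2715 0.003 0.002 -0.002 0.329 25;-0.291 0.2715 0.003 0.002 -0.002 0.329 25;-0.291 0.2715 0.003 0.002 -0.002 0.329 25;-0.291 0.2715 0.003 0.002 -0.002 0.329 25;-0.291 0.2715 0.003 0.002 -0.002 0.329 25;-0.291 0.2715 0.003 0.002 -0.002 0.329 25;-0.291 0.2715 0.003 0.002 -0.002 0.329 25' && python3 - <<'E'
from h import *
im,d,p=snap("wrist","w3"); P=np.load("w3.npz")["P"];g=cv2.cvtColor(im,6)
s=r.get_state();Rt=Ro.from_quat(s["ee_rot"]); Q=Rt.inv().apply(P.reshape(-1,3)-s["eef_pos"])
m=(d.ravel()>0)&(abs(Q[:,0])<.03)&(abs(Q[:,1])<.07)&(Q[:,2]>.010)&(Q[:,2]<.06); q=Q[m]
print(len(q),np.percentile(q,[1,99],axis=0).round(4))
for lo,hi in((.19,.235),(.08,.12)):
    m=(d>0)&(abs(P[...,2]-.04)<.004)&(P[...,0]>.57)&(P[...,0]<.69)&(P[...,1]>lo)&(P[...,1]<hi)&(g>150); b=P[m]
    if len(b)>8: print(len(b),np.percentile(b,[1,99],axis=0).round(4),"yaw",np.degrees(np.arctan(np.polyfit(b[:,0],b[:,1],1)[0])))
row([.628,.158,.06],91.3)
E
```

```text
clock: 6.32
eef_pos: [0.6287, 0.1556, 0.2169]
ee_rot: [-0.01, 1.0, -0.001, 0.0]
wrist_force: [-0.0, 0.2, -2.1]
width: 0.034
5285 [[-0.0115 -0.0472  0.0107]
 [ 0.012   0.0464  0.0396]]
800 [[0.5728 0.2113 0.0369]
 [0.6511 0.2224 0.0416]] yaw 0.8644043063338425
854 [[0.5727 0.0919 0.0367]
 [0.6624 0.1028 0.0416]] yaw 2.1402732169732515
row [0.0011 0.0027 0.1574] [-0.0019  0.0011 -0.0021] t 6.375 pos [0.6289 0.1557 0.2174]
```

View pics/w3.png

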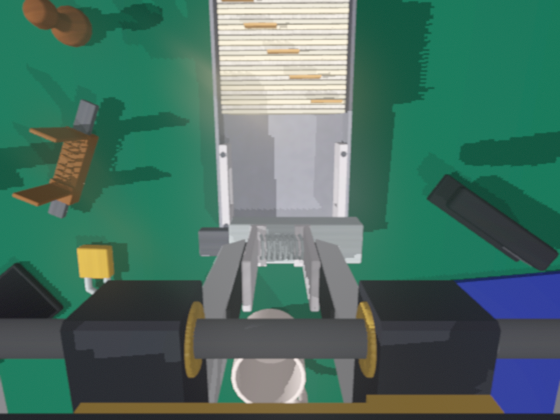

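```bash
python3 - <<'E'
from h import *
import numpy as np
p=r.camera_params("wrist"); R=np.array(p["R"]);t=np.array(p["t"]); C=-R.T@t
def ray(u,v,z,R=R,C=C,p=p):
    d=R.T@np.array([(u-p["cx"])/p["fx"],(v-p["cy"])/p["fy"],1]); return (C+d*(z-C[2])/d[2]).round(4)
print("wrist plate starts",ray(223,143,.04),ray(342,143,.04),"cards front top",ray(285,113,.088),"dots",ray(223,155,.04),ray(342,155,.04))
W=np.load("w3.npz");T=np.load("top0.npz")
for u in (222,223,343): print(u,[(v,int(W["im"][v,u].mean()),*W["P"][v,u].round(3)) for v in range(134,162,3)])
a=cv2.resize(W["im"][90:240,195:365],None,fx=4,fy=4,interpolation=2);cv2.imwrite("pics/c2.png",a)
p=r.camera_params("top");R2=np.array(p["R"]);C2=-R2.T@np.array(p["t"])
# top crop (x4, offset 135,95): plate corners L (70,65)-(75,230), R (285,62)-(283,222), dots
for c in((70,65),(70,80),(70,205),(285,62),(283,222),(285,75),(283,210)): print("top",c,ray(135+c[0]/4,95+c[1]/4,.04,R2,C2,p))
E
```

```text
wrist plate starts [0.5815 0.0989 0.04  ] [0.579  0.2137 0.04  ] cards front top [0.5533 0.1575 0.088 ] dots [0.593  0.0987 0.04  ] [0.5905 0.2144 0.04  ]
222 [(134, 119, np.float64(0.574), np.float64(0.094), np.float64(0.012)), (137, 111, np.float64(0.577), np.float64(0.094), np.float64(0.014)), (140, 109, np.float64(0.58), np.float64(0.094), np.float64(0.014)), (143, 112, np.float64(0.583), np.float64(0.094), np.float64(0.015)), (146, 226, np.float64(0.584), np.float64(0.098), np.float64(0.04)), (149, 227, np.float64(0.587), np.float64(0.098), np.float64(0.039)), (152, 159, np.float64(0.59), np.float64(0.098), np.float64(0.04)), (155, 123, np.float64(0.593), np.float64(0.098), np.float64(0.041)), (158, 220, np.float64(0.596), np.float64(0.098), np.float64(0.04)), (161, 230, np.float64(0.598), np.float64(0.098), np.float64(0.04))]
223 [(134, 122, np.float64(0.574), np.float64(0.094), np.float64(0.006)), (137, 113, np.float64(0.577), np.float64(0.094), np.float64(0.006)), (140, 113, np.float64(0.58), np.float64(0.094), np.float64(0.007)), (143, 119, np.float64(0.583), np.float64(0.09
[... 682 characters left out ...]
t64(0.218), np.float64(0.02)), (146, 233, np.float64(0.581), np.float64(0.215), np.float64(0.04)), (149, 234, np.float64(0.584), np.float64(0.215), np.float64(0.038)), (152, 133, np.float64(0.587), np.float64(0.215), np.float64(0.041)), (155, 125, np.float64(0.59), np.float64(0.215), np.float64(0.041)), (158, 229, np.float64(0.593), np.float64(0.215), np.float64(0.04)), (161, 232, np.float64(0.596), np.float64(0.216), np.float64(0.039))]
top (70, 65) [0.6697 0.2192 0.04  ]
top (70, 80) [0.661  0.2187 0.04  ]
top (70, 205) [0.5898 0.214  0.04  ]
top (285, 62) [0.6728 0.1017 0.04  ]
top (283, 222) [0.5816 0.0989 0.04  ]
top (285, 75) [0.6653 0.1013 0.04  ]
top (283, 210) [0.5883 0.0992 0.04  ]
```

View pics/c2.png

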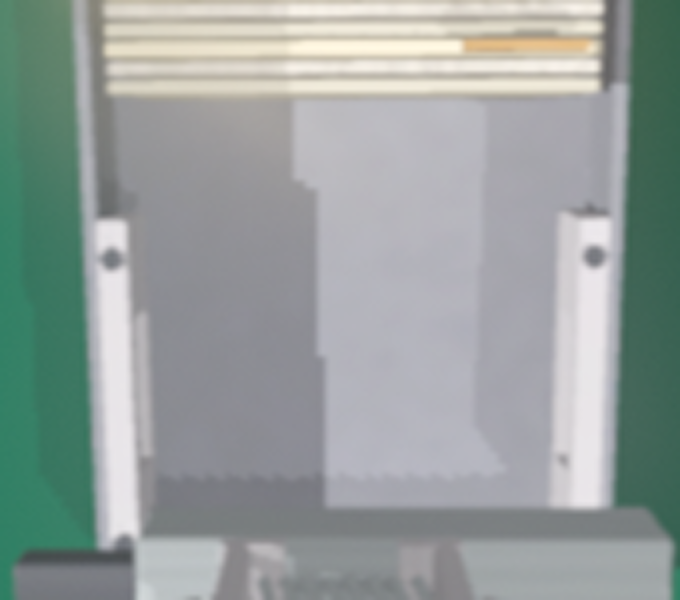

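The crop shows the plate ends at y = 215 on both sides, with the screw dots level and the held stop beside the plates. Putting the views together, the seat is at (0.6265, 0.1575) with a yaw of 1.4°.

```bash
python3 -c "
from h import *
row([.6265,.1575,.052],91.4)"
```

```text
row [0.0026 0.0022 0.1654] [-0.0019  0.0011 -0.0039] t 6.375 pos [0.6289 0.1557 0.2174]
```

```bash
python3 -m pendant '0.0025 0.002 0.03 -0.001 0.001 -0.004 25;0.0025 0.002 0.06 -0.001 0.001 -0.004 25;0.0025 0.002 0.09 -0.001 0.001 -0.004 25;0.0025 0.002 0.10 -0.001 0.001 -0.004 25;0.0025 0.002 0.115 -0.001 0.001 -0.004 25;0.0025 0.002 0.115 -0.001 0.001 -0.004 25' && python3 -c "
from h import *
row([.6265,.1575,.05],91.4)"
```

```text
clock: 7.12
eef_pos: [0.6267, 0.1584, 0.1023]
ee_rot: [-0.013, 1.0, -0.0, -0.0]
wrist_force: [-0.5, -0.2, -1.7]
width: 0.0331
row [ 0.0002 -0.0008  0.0523] [-0.0008 -0.0002  0.0014] t 7.125 pos [0.6267 0.1584 0.1023]
```

```bash
python3 -m pendant '0 -0.001 0.01 0 0 0 25;0 -0.001 0.02 0 0 0 25;0 -0.001 0.03 0 0 0 25;0 -0.001 0.04 0 0 0 25;0 -0.001 0.05 0 0 0 25;0 -0.001 0.052 0 0 0 25;0 -0.001 0.052 0 0 0 25' && python3 -c "
from h import *
row([.6265,.1575,.0445],91.4)"
```

```text
clock: 8.0
eef_pos: [0.6273, 0.1577, 0.0508]
ee_rot: [-0.013, 1.0, -0.0, 0.001]
wrist_force: [0.1, -0.3, -1.3]
width: 0.0329
row [ 0.0008 -0.0002  0.0063] [-0.0006  0.0011  0.0018] t 8.0 pos [0.6273 0.1577 0.0508]
```

Inside the plates with no contact. Next I'll lower it onto the floor.

```bash
python3 -m pendant '0 0 0.003 0 0 0 25;0 0 0.005 0 0 0 25;0 0 0.0065 0 0 0 25;0 0 0.0075 0 0 0 25;0 0 0.0075 0 0 0 25'; python3 -c "
from h import *
snap('top','t2');snap('scene','s2')
T=np.load('t2.npz')['im'][95:225,135:225];S=np.load('s2.npz')['im'][165:300,310:440]
cv2.imwrite('pics/c3.png',np.hstack([cv2.resize(T,(346,500)),cv2.resize(S,(450,500))]))"
```

```text
clock: 8.62
eef_pos: [0.6278, 0.1576, 0.0458]
ee_rot: [-0.013, 1.0, -0.0, 0.001]
wrist_force: [-4.1, -2.0, 8.6]
width: 0.0332
```

View pics/c3.png

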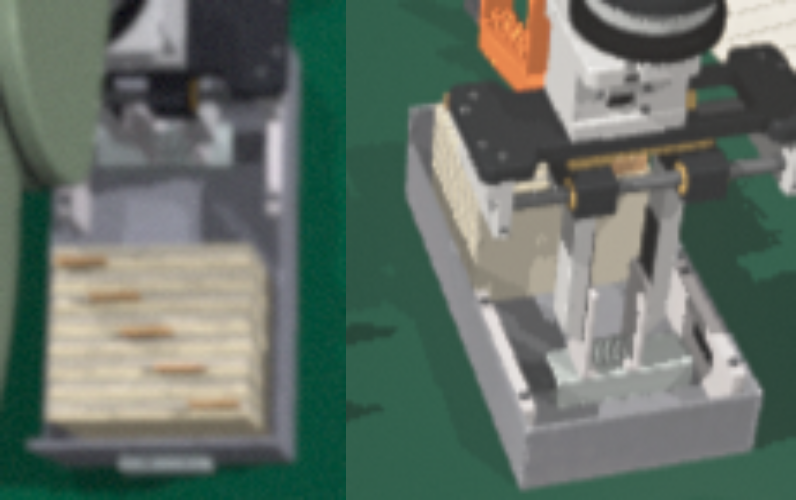

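```bash
python3 - <<'E'
from h import *
p=r.camera_params("scene");R=np.array(p["R"]);C=-R.T@np.array(p["t"])
def ray(c,z):
    u,v=310+c[0]/3.4615,165+c[1]/3.7037
    d=R.T@np.array([(u-p["cx"])/p["fx"],(v-p["cy"])/p["fy"],1]); return (C+d*(z-C[2])/d[2]).round(4)
for n,c,z in(("dot far R",(687,270),.04),("dot near R",(735,363),.04),("dot near L",(525,397),.04),("dot far L",(483,303),.04),("bar top front L",(560,380),.023),("bar top front R",(690,362),.023)): print(n,ray(c,z))
P=np.load("s2.npz")["P"]
m=(P[...,2]>.019)&(P[...,2]<.027)&(abs(P[...,0]-.63)<.03)&(abs(P[...,1]-.1575)<.048)
q=P[m];print("bar top",len(q),np.percentile(q,[2,98],axis=0).round(4))
E
# recess estimate from the pre-grasp scene
python3 - <<'E'
from h import *
S=np.load("scene0.npz");P=S["P"]
m=(S["d"]>0)&(P[...,2]>.013)&(P[...,2]<.028)&(P[...,0]>.57)&(P[...,0]<.69)&(P[...,1]>.2)&(P[...,1]<.235)
q=P[m]; 
for x in np.arange(.575,.69,.005):
    k=q[abs(q[:,0]-x)<.0025]; print(round(x,3),len(k),np.round(np.median(k[:,1]),4) if len(k) else 0,end=" | ")
E
```

```text
dot far R [0.6249 0.4108 0.04  ]
dot near R [0.6955 0.4013 0.04  ]
dot near L [0.6982 0.2815 0.04  ]
dot far L [0.6288 0.2879 0.04  ]
bar top front L [0.6743 0.3156 0.023 ]
bar top front R [0.6746 0.3909 0.023 ]
bar top 356 [[0.6192 0.1133 0.0195]
 [0.6434 0.2037 0.0267]]
0.575 0 0 | 0.58 1 0.2132 | 0.585 7 0.2126 | 0.59 8 0.2127 | 0.595 5 0.2129 | 0.6 7 0.2134 | 0.605 17 0.2152 | 0.61 8 0.2183 | 0.615 5 0.2198 | 0.62 5 0.2197 | 0.625 4 0.2196 | 0.63 5 0.22 | 0.635 2 0.2183 | 0.64 1 0.2157 | 0.645 2 0.2152 | 0.65 7 0.2141 | 0.655 11 0.2145 | 0.66 5 0.2144 | 0.665 3 0.2155 | 0.67 0 0 | 0.675 0 0 | 0.68 0 0 | 0.685 60 0.2133 |
```

```bash
python3 - <<'E'
from h import *
p=r.camera_params("scene");R=np.array(p["R"]);C=-R.T@np.array(p["t"])
def ray(c,z):
    u,v=310+(c[0]-346)/3.4615,165+c[1]/3.7037
    d=R.T@np.array([(u-p["cx"])/p["fx"],(v-p["cy"])/p["fy"],1]); return (C+d*(z-C[2])/d[2]).round(4)
for n,c,z in(("dot far R",(687,270),.04),("dot near R",(735,363),.04),("dot near L",(525,397),.04),("dot far L",(483,303),.04),("bar top front L",(560,380),.023),("bar top front R",(690,362),.023)): print(n,ray(c,z))
E
```

```text
dot far R [0.5895 0.2197 0.04  ]
dot near R [0.6623 0.2203 0.04  ]
dot near L [0.6656 0.1028 0.04  ]
dot far L [0.5939 0.0992 0.04  ]
bar top front L [0.6405 0.1311 0.023 ]
bar top front R [0.6406 0.2053 0.023 ]
```

Dots and bar measured in the same view put the stop within 1–3 mm of the recess centre, which is well inside tolerance. Releasing.

```bash
python3 -m pendant '-0.001 0 -0.001 0 0 0 36;-0.001 0 -0.001 0 0 0 42;-0.001 0 -0.001 0 0 0 48;-0.001 0 -0.001 0 0 0 54;-0.001 0 -0.001 0 0 0 60;-0.001 0 -0.001 0 0 0 66;-0.001 0 -0.001 0 0 0 74;-0.001 0 -0.001 0 0 0 82;-0.001 0 -0.001 0 0 0 86;-0.001 0 -0.001 0 0 0 86' && python3 -m pendant '0 0 -0.02 0 0 0 86;0 0 -0.05 0 0 0 86;0 0 -0.09 0 0 0 86;0 0 -0.13 0 0 0 86;0 0 -0.17 0 0 0 86;0 0 -0.17 0 0 0 86' && python3 - <<'E'
from h import *
im,d,p=snap("wrist","w4"); im2,d2,p2=snap("scene","s4"); print(r.get_state()["wrist_force"])
for n in("w4","s4"):
    D=np.load(n+".npz");P=D["P"]
    for a,b in((.068,.095),(.017,.027)):
        m=(D["d"]>0)&(P[...,2]>a)&(P[...,2]<b)&(abs(P[...,0]-.628)<.03)&(abs(P[...,1]-.157)<.047); q=P[m]
        if len(q)>5: print(n,a,len(q),cv2.minAreaRect(q[:,:2].astype(np.float32)),np.percentile(q[:,2],[5,50,95]).round(4))
cv2.imwrite("pics/c4.png",np.hstack([cv2.resize(im,(400,400)),cv2.resize(im2[165:300,310:440],(385,400))]))
E
```

```text
clock: 9.98
eef_pos: [0.628, 0.1573, 0.044]
ee_rot: [-0.013, 1.0, -0.001, 0.0]
wrist_force: [0.0, -0.1, -0.1]
width: 0.0811
clock: 10.72
eef_pos: [0.6314, 0.1582, 0.2214]
ee_rot: [-0.013, 1.0, 0.0, 0.006]
wrist_force: [0.2, 1.3, -0.4]
width: 0.0809
[-0.786536   -0.36035599 -0.40115249]
w4 0.068 288 ((0.6289950609207153, 0.15740396082401276), (0.023454871028661728, 0.062092963606119156), 1.7513511180877686) [0.0713 0.0794 0.081 ]
w4 0.017 1316 ((0.6291003823280334, 0.1571468710899353), (0.0237780399620533, 0.09390523284673691), 1.6715120077133179) [0.0207 0.0227 0.0262]
s4 0.068 110 ((0.6315452456474304, 0.15843689441680908), (0.02582504041492939, 0.06303463876247406), 2.987623691558838) [0.0686 0.0779 0.0826]
s4 0.017 373 ((0.6317951083183289, 0.15732458233833313), (0.027909714728593826, 0.09245967864990234), 1.2242738008499146) [0.0187 0.0239 0.0263]
```

View pics/c4.png

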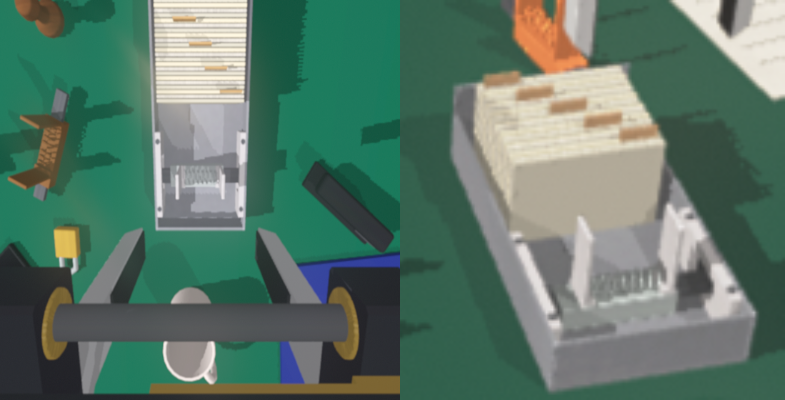

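Tabs are 62 mm apart, so the squeeze is about 4 mm. The bar top is at 23 mm and the tab tops at 79–80 mm, all as expected for a stop seated on the floor with both bolts home.

```bash
python3 -c "
from rig import r
print(r.hand_in())"
```

```text
the job is handed in; nothing more can be done
None
```

The long stop is in the tray, set down level between the side plates and released with its bolts sprung out. I handed the job in at about 11 s; no verdict is reported.

I identified it by its measured 128 mm length, squeezed it fully (33 mm opening) and opened the jaws slowly once it touched the tray floor.

My last checks with the gripper clear:
- **Squeeze:** the tabs are 62 mm apart, about 4 mm of squeeze, as expected with both bolts home.
- **Height and level:** the bar top is at 23 mm and the tab tops at about 79–80 mm, so it is upright on the tray floor.
- **Position:** the centre is at (0.629, 0.157), about 2–3 mm along the tray and under 1 mm across from my seat estimate. It is parallel to within about 1°.
- **Robot:** clear of the tray, with wrist force under 1 N.

- **Disagreement:** the scene camera read about 3 mm further along x than the wrist camera. That is still well inside the 14 mm tolerance.
- **Not checked:** I never moved the arm near the short stop, but I did not measure its position again at the end.

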